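# Stroke-check a valve and record it

### The job

With the fingertips, gently press the stem of the square-flanged valve down most of its stroke, hold it there for about a second and let it spring back up. Then press the wide bar key on the recorder to log the check, and withdraw. The valve must stay standing where it is (do not pick up anything), and the other valves, the round keys and everything else on the bench are left alone.

Things in the scene. Friction and masses are not known exactly. Their poses are not given: they have to be found in the camera images.
- valve_square: The valve to be checked: SQUARE flange, 68 x 68 mm, four bolt holes. Standing on its flange, barrel upright, 92 mm tall, about 0.7 kg, loose. Aluminium flange 12 mm thick; black coil barrel 44 mm in diameter from 12 to 50 mm height; steel and brass neck 32 mm then 27 mm in diameter up to 70 mm; above it the spring-loaded stem with a flat steel head 20 mm in diameter, 8 mm thick, its top 92 mm above the table. Origin: centre of the underside, z up along the barrel.
- stem_square (a joint): Stem of the square-flanged valve: 0 = up (sprung out), grows as it is pressed down, 0.010 m = at its stop. Spring: 2 N to start, 6 N at the stop; springs back by itself.
- valve_round: Another valve, to be left alone: plain ROUND flange 72 mm in diameter. Otherwise the same as the square-flanged one. Origin: centre of the underside.
- stem_round (a joint): Stem of the round-flanged valve: 0 = up (sprung out), grows as it is pressed down, 0.010 m = at its stop. Spring: 2 N to start, 6 N at the stop; springs back by itself.
- valve_three: Another valve, to be left alone: flange with THREE ears (round 58 mm centre, ears reaching out to 45 mm from the axis). Otherwise the same as the square-flanged one. Origin: centre of the underside.
- stem_three (a joint): Stem of the three-eared valve: 0 = up (sprung out), grows as it is pressed down, 0.010 m = at its stop. Spring: 2 N to start, 6 N at the stop; springs back by itself.
- valve_two: Another valve, to be left alone: flange with TWO opposite ears along its x axis, 94 mm from ear end to ear end, 58 mm across. Otherwise the same as the square-flanged one. Origin: centre of the underside.
- stem_two (a joint): Stem of the two-eared valve: 0 = up (sprung out), grows as it is pressed down, 0.010 m = at its stop. Spring: 2 N to start, 6 N at the stop; springs back by itself.
- stem_square_top (a point): Centre of the flat top of the square-flanged valve's stem head (moves with the stem).
- recorder: Fixed grey recorder box, 110 mm (x) x 180 mm (y) x 40 mm high, with a dark screen on its far (+x) half and three white keys in a row on its near (-x) half, key tops 50 mm above the table. Along its own y axis: the wide bar key at +48 mm, a round key at -15 mm and a round key at -65 mm, all at x = -25 mm. Origin: centre of the underside.
- key_bar_top (a point): Centre of the top of the wide bar key (18 x 46 mm, long side along the recorder's y); moves with the key.
- key_bar (a joint): The wide bar key: 0 = up, 0.005 m = fully pressed. Spring: 1.5 N to start, 4 N at the stop; springs back by itself.
- key_mid (a joint): The middle round key (18 mm in diameter), to be left alone: 0 = up, 0.005 m = pressed.
- key_end (a joint): The round key at the end opposite the bar key (18 mm in diameter), to be left alone: 0 = up, 0.005 m = pressed.
- socket: Bystander. Steel wrench socket, upright cylinder 28 mm in diameter, 30 mm tall, loose. Origin: centre of the underside.
- nozzle: Bystander. Small stepped steel nozzle body, standing, 24 mm in diameter, 48 mm tall, loose. Origin: centre of the underside.
- wrench: Bystander. Steel wrench 160 mm long lying flat, loose.
- oil: Bystander. Yellow oil bottle with a black cap, 52 mm in diameter, 150 mm tall, loose. Origin: centre of the underside.
- cup: Bystander. Empty steel bowl, 72 mm across, 50 mm tall, loose. Origin: centre of the underside.
- grease: Bystander. Grease jar with white cap, 64 mm in diameter, 70 mm tall, loose. Origin: centre of the underside.
Mind the look-alikes: they are no part of the job. What is shaped like the valve_square but red or turquoise is not meant.

How it is judged:
By the outcome, as a careful person would: the job done as asked, in the order asked, and still so for the second after the job is handed in, with the robot touching nothing.
It also fails if it takes over 48 s, if anything falls off the work surface, if the arm or the gripper's body presses on something with over 40 N, if the wrist force passes 120 N, or if a joint passes its speed limit or range.

### The arm

A 6-joint arm with a two-finger parallel gripper is mounted at the origin on the work surface. World frame = base frame: x ahead of the robot, y to its left, z up, the work surface at z = 0. Lengths are in m, angles in rad, forces in N, time in s.
With the tool pointing down it reaches from about 0.25 to 0.725 m from the base axis. Payload 9.7 kg.
Tool frame: the origin (TCP) lies at the centre of the arm's flange, where the gripper is bolted on; the fingertips stand 173 mm ahead of it and the grasp point (between the pads) lies 155 mm ahead of it; x points along the fingers, y is the direction in which the jaws open and shut, and the axes are right-handed (so a half turn about x gives the same grasp; the last joint's range is limited). The gripper opens to 85 mm and grips with 20 to 120 N. Pads are 22 mm wide; open, the fingers measure 114 mm over their backs; the gripper's body (76 mm by 85 mm) begins 54 mm behind the grasp point. The pads swing forward as they close: fully open they stand 13 mm farther back than shut.
Start: joints at [1.223, 0.087, 0.176, 1.66, 0, 1.571], TCP at [0.187, 0.517, 0.405] pointing down, gripper open.
Joint ranges: [-3.13, 3.13], [-0.85, 1.81], [-1.15, 1.24], [-2.2, 2.28], [-1.44, 1.52], [-3.14, 3.14]. Speed limits (rad/s): [2.22, 2.22, 2.57, 3.14, 3.14, 3.14].

### API

Orientations are given as a unit quaternion [w, x, y, z].
In Python, from bench import move_ptp, servo_line, move_joints, grip, wait, inverse_kinematics, read_state, camera, Unreachable, close_job gives the robot as it stands. Calls block until the motion is done:
- move_ptp(position, orientation): joint-space move of the TCP to a pose.
- servo_line(position, max_speed=0.15, orientation=None): straight line of the TCP; orientation=None keeps the orientation; max_speed is the mean speed in m/s.
- move_joints(angles): joint-space move.
- grip(opening): opening from 0.0 (shut) to 1.0 (fully open); the grip force is fixed at half the most; returns when the fingers have stopped.
- wait(seconds).
- inverse_kinematics(position, orientation): joint angles nearest the present ones, or None.
- read_state(): the state.
- camera(name): name is "scene" or "top"; returns a dict with "frame" (420x560x3 uint8, red, green, blue), "intrinsics" (3x3 intrinsics, pixels), "distortion" ([k1, k2, p1, p2, k3] as OpenCV has them; the pictures are not rectified), "world_to_cam" (4x4, takes a point from world to camera coordinates). Camera axes: x right, y down, z forward; pixel columns grow to the right and rows downward; lengths in m; the calibration is good to about 2 mm. A picture is of the moment at which its call begins. There is no depth.
A pose or a line that the arm cannot do raises Unreachable and nothing moves.
- close_job(): hands the job in, once; it reports no verdict.
The state is a dict: "time": time; "joint_pos": joint angles; "joint_vel": joint speeds; "tau": joint torques, N m; "position": TCP position; "orientation": TCP orientation; "ft_force": force on the tool from outside, world axes, zero at the start; "wrist_torque": the same for the moment, N m; "gripper_width": opening from 0.0 (shut) to 1.0 (fully open).
Only numpy, scipy, OpenCV 4.12 (cv2) and the standard library are available. Lean on these libraries where they do the work, as an engineer would, in place of code of your own. Each camera call takes 0.05 s, during which the arm holds its last target.

## Working session

There is one attempt and no reset: what is moved stays moved. The work goes in short steps, each a Python script; the robot and the scene stay as the last script left them, time stands still between calls to the robot, and variables do not carry over. Pictures are saved under pics/ and viewed, and the job is handed in when it is done.

```bash
mkdir -p pics; ls; python3 - <<'E'
from bench import *
import cv2,pickle
for n in("scene","top"):
    c=camera(n); pickle.dump(c,open(n+".pkl","wb")); cv2.imwrite(f"pics/{n}0.png",c["frame"][:,:,::-1])
    print(c["intrinsics"],c["distortion"],c["world_to_cam"])
s=read_state();print(s)
E
```

```text
pics
[[493.54596946   0.         281.24445227]
 [  0.         493.54596946 206.77410566]
 [  0.           0.           1.        ]] [0.00785841 0.         0.         0.         0.        ] [[ 0.77219783  0.63512071 -0.01822602 -0.42012101]
 [ 0.42154661 -0.53356934 -0.73321362 -0.17189333]
 [-0.475404    0.55850286 -0.67975407  1.63997188]
 [ 0.          0.          0.          1.        ]]
[[396.18592551   0.         277.67620623]
 [  0.         396.18592551 207.48189983]
 [  0.           0.           1.        ]] [-0.07884253  0.          0.          0.          0.        ] [[ 1.11620646e-02 -9.99935894e-01  1.90163382e-03 -2.51237941e-02]
 [-9.97969937e-01 -1.12593279e-02 -6.26835888e-02  5.75648970e-01]
 [ 6.27009815e-02 -1.19809512e-03 -9.98031639e-01  1.21766357e+00]
 [ 0.00000000e+00  0.00000000e+00  0.00000000e+00  1.00000000e+00]]
{'time': 0.1, 'joint_pos': array([1.22299550e+00, 8.74291287e-02, 1.75223104e-01, 1.65979258e+00,
       8.90474592e-06, 1.57077118e+00]), 'joint_vel': array([-0.00026952, -0.00185403,  0.00184576,  0.00093923,  0.00094439,
       -0.00032246]), 'tau': array([-1.68922579e-04, -5.21562552e+01,  4.65650582e+01,  1.60346559e-02,
        3.39953942e-05,  3.40576548e-06]), 'position': array([0.18745998, 0.5170793 , 0.40404561]), 'orientation': array([ 0.69636652,  0.12192043,  0.69651983, -0.12275666]), 'ft_force': array([ 0.41793969, -0.54422892, -0.13721795]), 'wrist_torque': array([ 0.00670687,  0.02416722, -0.02785866]), 'gripper_width': 0.9996176742470388}
```

View pics/scene0.png

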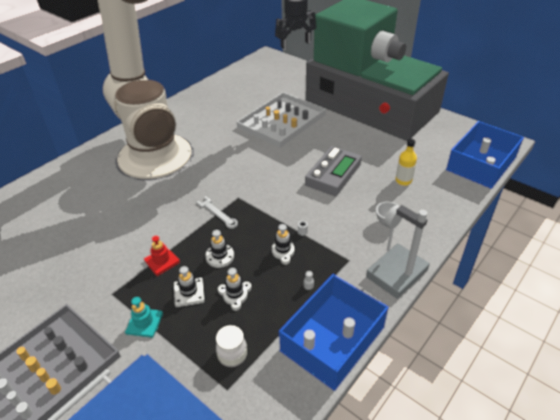

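View pics/top0.png

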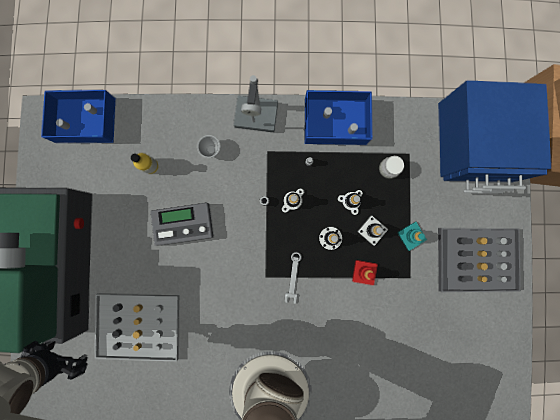

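The top view shows the square-flanged valve near (374,231), with the red and turquoise look-alikes near (366,272) and (412,236). The recorder is near (182,224) with its bar key at about (165,234). I'll enlarge both areas.

```bash
python3 - <<'E'
import cv2,pickle,numpy as np
def crop(n,x,y,w,h,k):
    f=pickle.load(open(n+".pkl","rb"))["frame"][:,:,::-1][y:y+h,x:x+w]
    return cv2.resize(f,None,fx=k,fy=k,interpolation=cv2.INTER_CUBIC)
cv2.imwrite("pics/c1.png",crop("top",325,190,80,60,10))
cv2.imwrite("pics/c2.png",crop("top",145,195,80,60,10))
cv2.imwrite("pics/c3.png",crop("scene",160,255,80,60,10))
cv2.imwrite("pics/c4.png",crop("scene",295,140,80,60,10))
E
```

```text
(no output)
```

View pics/c1.png

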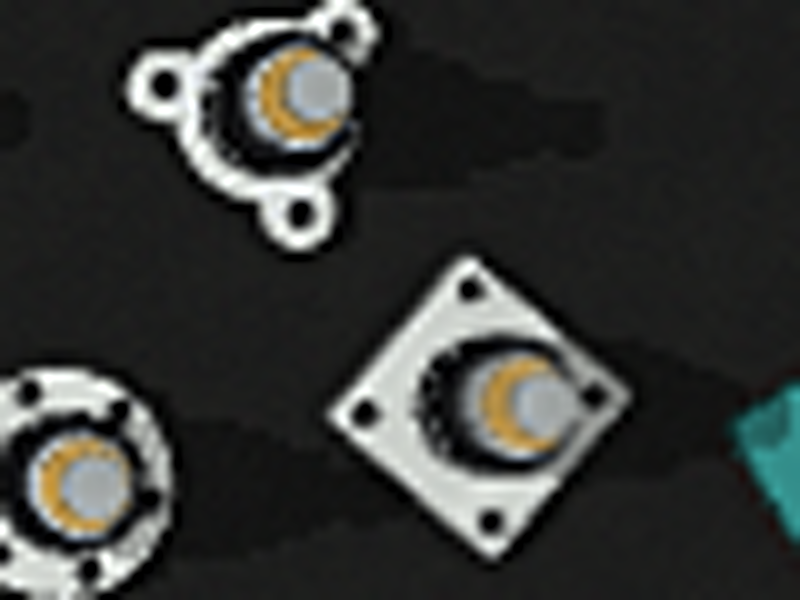

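View pics/c2.png

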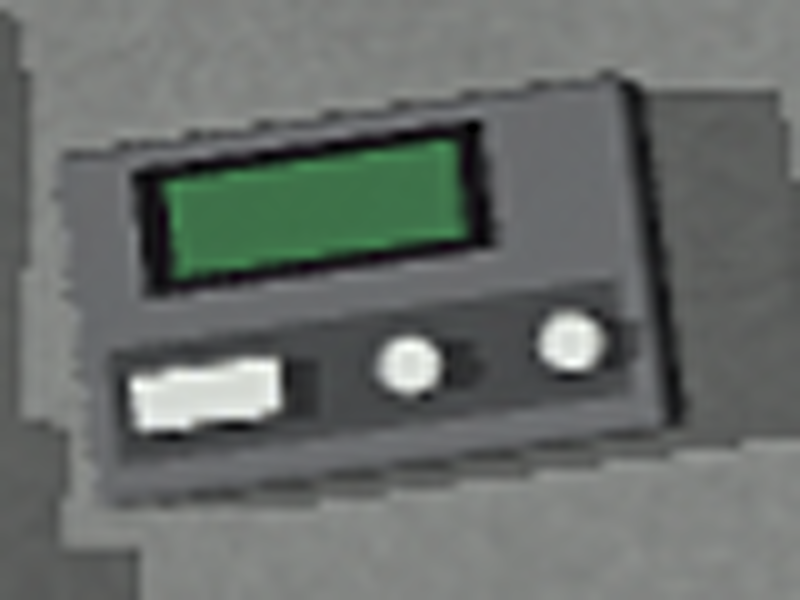

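View pics/c3.png

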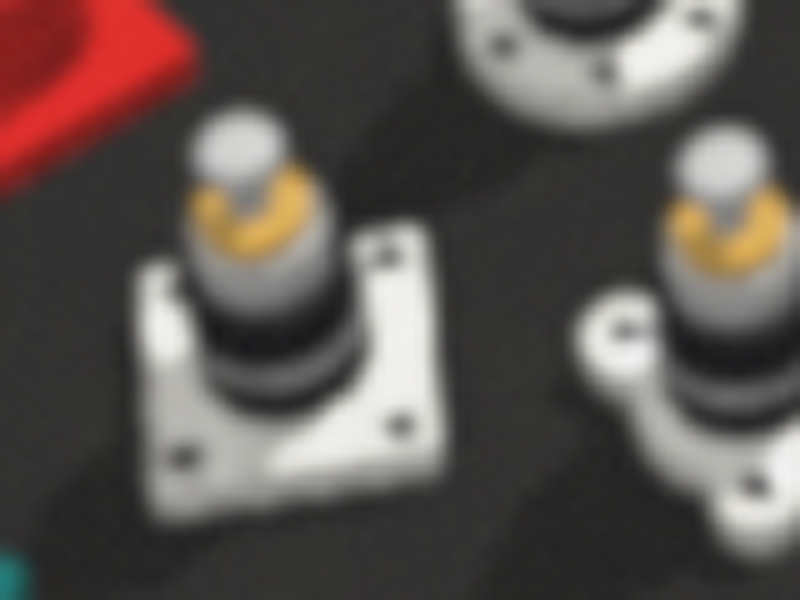

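View pics/c4.png

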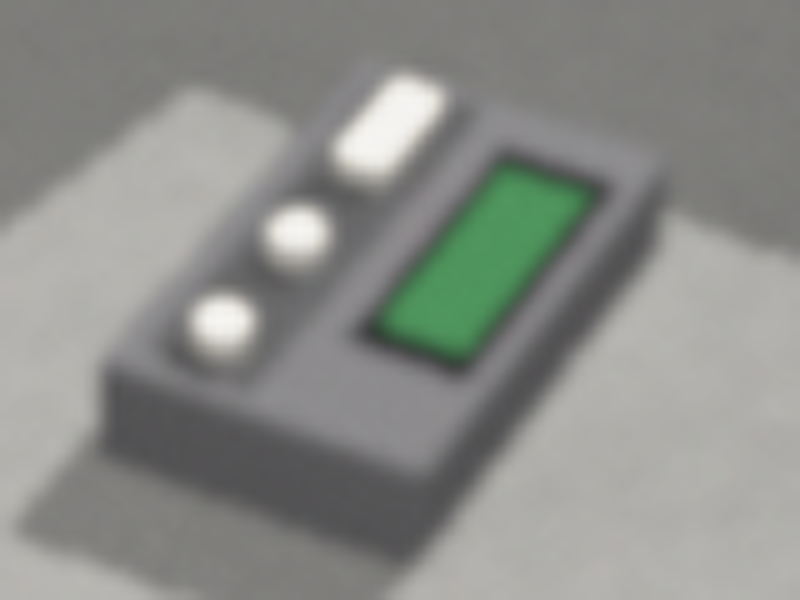

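```bash
cat > h.py <<'E'
import cv2,pickle,numpy as np
def load(n): return pickle.load(open(n+".pkl","rb"))
def ray(c,u,v):
    p=cv2.undistortPoints(np.array([[[u,v]]],float),c["intrinsics"],np.array(c["distortion"]))[0,0]
    T=c["world_to_cam"];R=T[:3,:3];o=-R.T@T[:3,3];return o,R.T@np.array([p[0],p[1],1])
def onz(c,u,v,z):
    o,d=ray(c,u,v);return o+d*(z-o[2])/d[2]
def px(c,P):
    T=c["world_to_cam"];r=cv2.Rodrigues(T[:3,:3])[0]
    return cv2.projectPoints(np.array(P,float).reshape(-1,3),r,T[:3,3],c["intrinsics"],np.array(c["distortion"]))[0][:,0]
E
python3 - <<'E'
from h import *
t=load("top");s=load("scene")
f=lambda c,x,y,ox,oy,z:onz(c,(x+.5)/10-.5+ox,(y+.5)/10-.5+oy,z).round(4)[:2]
print("head top",f(t,547,403,325,190,.092),"flange",f(t,480.5,405.5,325,190,.012))
print("head scene",f(s,241,140,160,255,.092))
print("corners",[f(t,x,y,325,190,.012) for x,y in((468,255),(632,397),(492,562),(328,414))])
print("bar",f(t,206,395,145,195,.05),"mid",f(t,410,366,145,195,.05),"end",f(t,571,342,145,195,.05))
print("bar scene",f(s,392,125,295,140,.05),f(s,298,232,295,140,.05),f(s,223,322,295,140,.05))
print("oil cap",onz(t,137,158,.15),"round head",f(t,95,487,325,190,.092))
E
```

```text
head top [ 0.5087 -0.3178] flange [ 0.5085 -0.3175]
head scene [ 0.5104 -0.3168]
corners [array([ 0.5557, -0.3136]), array([ 0.5116, -0.3656]), array([ 0.4595, -0.3211]), array([ 0.5054, -0.2693])]
bar [0.489  0.3231] mid [0.4987 0.2606] end [0.5066 0.2115]
bar scene [0.4942 0.3218] [0.503  0.2592] [0.511  0.2097]
oil cap [0.70381366 0.38231934 0.15      ] round head [ 0.4829 -0.1845]
```

```bash
cat >> h.py <<'E'
from scipy.spatial.transform import Rotation as R
def down(psi):
    q=(R.from_euler('z',psi)*R.from_euler('y',np.pi/2)).as_quat();return [q[3],q[0],q[1],q[2]]
V=np.array([.509,-.3175]);B=np.array([.490,.3225])
E
python3 - <<'E'
from h import *
from bench import *
for n,P in(("V",V),("B",B)):
  for d in (0,90,-90,180,45,-45):
    j=inverse_kinematics([*P,.30],down(np.radians(d)));print(n,d,None if j is None else np.round(j,2))
E
```

```text
V 0 [-0.56  0.19  0.09  1.47  0.   -0.56]
V 90 [-0.56  0.19  0.09  1.47  0.   -2.13]
V -90 [-0.56  0.19  0.09  1.47  0.    1.01]
V 180 [-0.56  0.19  0.09  1.47  0.    2.58]
V 45 [-0.56  0.19  0.09  1.47  0.   -1.34]
V -45 [-0.56  0.19  0.09  1.47  0.    0.23]
B 0 [0.58 0.16 0.05 1.47 0.   0.58]
B 90 [ 0.58  0.16  0.05  1.47  0.   -0.99]
B -90 [0.58 0.16 0.05 1.47 0.   2.15]
B 180 [ 0.58  0.16  0.05  1.47  0.   -2.56]
B 45 [ 0.58  0.16  0.05  1.47  0.   -0.2 ]
B -45 [0.58 0.16 0.05 1.47 0.   1.37]
```

```bash
python3 - <<'E'
from h import *
from bench import *
grip(0.0)
move_ptp([*V,.33],down(-np.pi/2))
servo_line([*V,.28],0.08)
s=read_state();print(s["time"],s["position"],s["ft_force"],s["gripper_width"])
for n in("scene","top"):
    c=camera(n);pickle.dump(c,open(n+"1.pkl","wb"))
a=load("scene1");b=load("top1")
x=cv2.resize(a["frame"][200:320,120:280],None,fx=5,fy=5,interpolation=2)
cv2.imwrite("pics/d1.png",x[:,:,::-1])
x=cv2.resize(b["frame"][170:290,300:460],None,fx=5,fy=5,interpolation=2)
cv2.imwrite("pics/d2.png",x[:,:,::-1])
print(px(a,[*V,.107]),px(b,[*V,.107]))
E
```

```text
4.7833 [ 0.50903414 -0.31756125  0.28034129] [ 0.09975015 -0.19298521  0.18286764] -0.0013109171106178937
[[182.02598976 264.2510372 ]] [[380.45628393 229.72717948]]
```

View pics/d1.png

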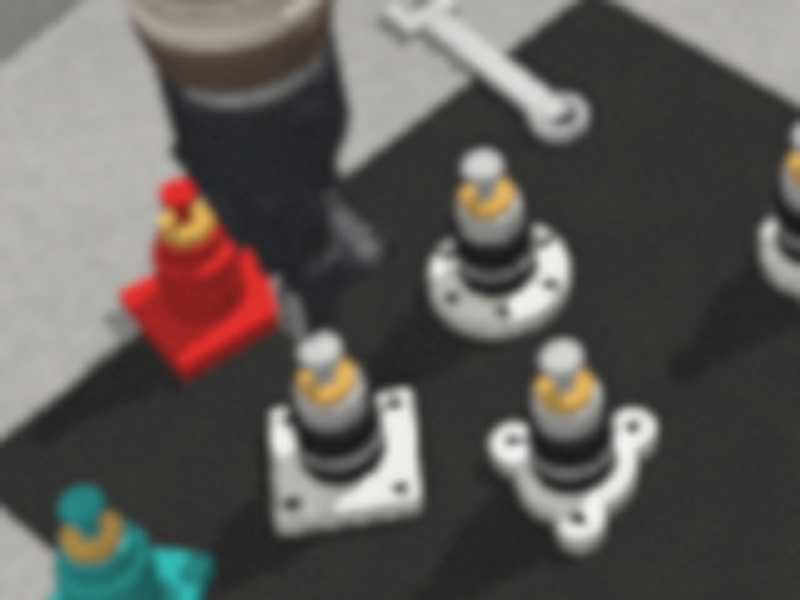

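View pics/d2.png

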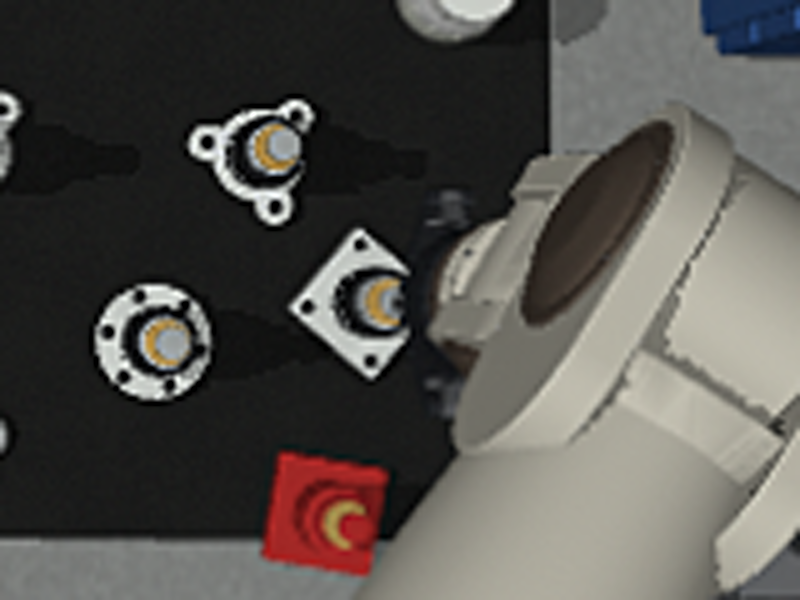

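The shut fingertips at about (310,320) in the scene crop sit straight above the square valve's stem head at (320,348), and nothing is in the way. I'll press in small steps with force feedback.

```bash
python3 - <<'E'
from h import *
from bench import *
P=[.5095,-.3172]
servo_line([*P,.272],0.05)
wait(.2);f0=read_state()["ft_force"]
z=.272;zc=None
while z>.252:
    z-=.001;servo_line([*P,z],0.02)
    s=read_state();df=s["ft_force"]-f0;print(round(z,4),round(s["position"][2],4),df.round(2),round(s["time"],2))
    if df[2]>1.3: break
wait(.2);s=read_state();print(s["position"],s["ft_force"]-f0,s["time"])
E
```

```text
0.271 0.271 [-0.24 -1.15 -0.87] 5.64
0.27 0.2699 [ 1.15  0.46 -0.15] 5.89
0.269 0.2689 [0.42 0.25 0.21] 6.14
0.268 0.2679 [ 0.02  0.03 -0.59] 6.39
0.267 0.2669 [ 0.34 -0.03 -0.91] 6.64
0.266 0.2659 [-0.52  1.22 -0.75] 6.89
0.265 0.2652 [-0.46 -0.04  1.99] 7.14
[ 0.50953238 -0.31721267  0.26516761] [0.51293608 0.76077091 1.31637861] 7.3417
```

```bash
cat >> h.py <<'E'
def avg(n=8):
    from bench import read_state,wait
    F=[];Z=[]
    for _ in range(n):
        s=read_state();F.append(s["ft_force"]);Z.append(s["position"][2]);wait(.02)
    return s["time"],np.mean(Z).round(4),np.mean(F,0).round(2)
E
python3 - <<'E'
from h import *
from bench import *
P=[.5095,-.3172]
print(avg())
for z in(.262,.259,.2565):
    servo_line([*P,z],0.02);print(z,avg())
c=camera("scene");pickle.dump(c,open("scene2.pkl","wb"))
cv2.imwrite("pics/e1.png",cv2.resize(c["frame"][230:320,140:260],None,fx=6,fy=6,interpolation=2)[:,:,::-1])
E
```

```text
(7.4583, np.float64(0.2651), array([ 0.21, -0.19,  1.92]))
0.262 (7.8917, np.float64(0.2621), array([0.7 , 0.  , 2.96]))
0.259 (8.325, np.float64(0.2591), array([ 0.51, -0.26,  4.48]))
0.2565 (8.7333, np.float64(0.2567), array([-0.22, -0.15,  5.21]))
```

View pics/e1.png

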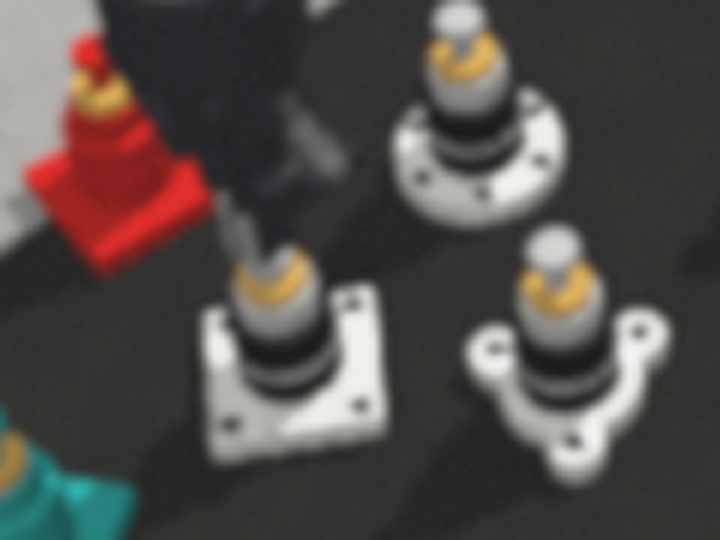

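The stem head is pressed down to the brass, at about 8.3 mm and 5.2 N, and the flange has not moved. I'll hold, release, and go to the recorder.

```bash
python3 - <<'E'
from h import *
from bench import *
P=[.5095,-.3172]
wait(.85);print(avg(4))
servo_line([*P,.272],0.03);print(avg(4))
servo_line([*P,.34],0.15)
move_ptp([*B,.30],down(-np.pi/2))
servo_line([*B,.236],0.1)
print(avg(4))
for n in("scene","top"):
    c=camera(n);pickle.dump(c,open(n+"3.pkl","wb"))
    x,y=(115,160) if n=="top" else (275,110)
    if n=="top": cv2.imwrite("pics/f1.png",cv2.resize(c["frame"][y:y+90,x:x+120],None,fx=6,fy=6,interpolation=2)[:,:,::-1])
    else: cv2.imwrite("pics/f2.png",cv2.resize(c["frame"][y:y+90,x:x+120],None,fx=6,fy=6,interpolation=2)[:,:,::-1]);cv2.imwrite("pics/f3.png",cv2.resize(c["frame"][230:320,140:260],None,fx=6,fy=6,interpolation=2)[:,:,::-1])
    print(n,(px(c,[[*B,.063],[*B,.05]])-[x,y])*6)
E
```

```text
(9.7, np.float64(0.2567), array([ 0.2 , -0.03,  5.47]))
(10.4333, np.float64(0.2716), array([-0.04, -0.4 , -0.4 ]))
(14.175, np.float64(0.2368), array([-0.4 ,  0.09, -0.2 ]))
scene [[348.04182533 228.50852055]
 [346.72257207 248.69345792]]
top [[294.79317364 442.37950566]
 [302.02632419 442.30199185]]
```

View pics/f1.png

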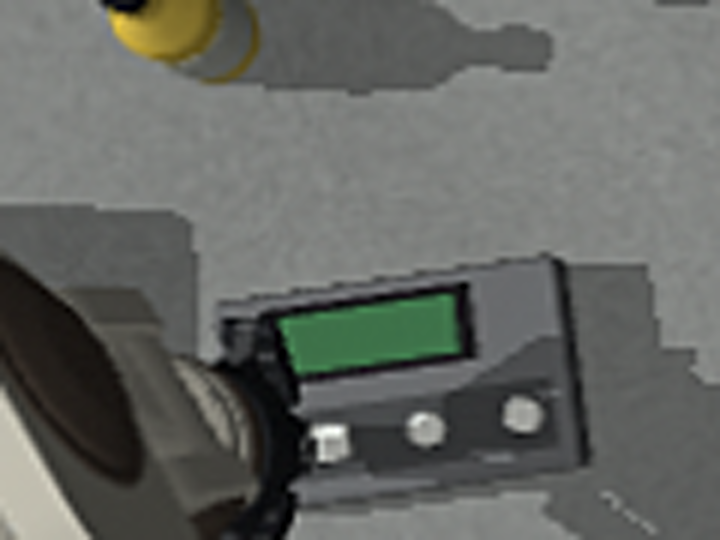

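View pics/f2.png

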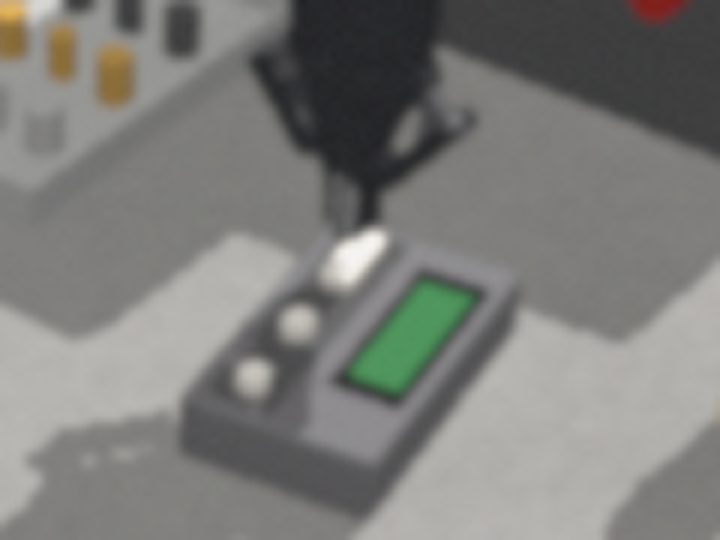

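View pics/f3.png

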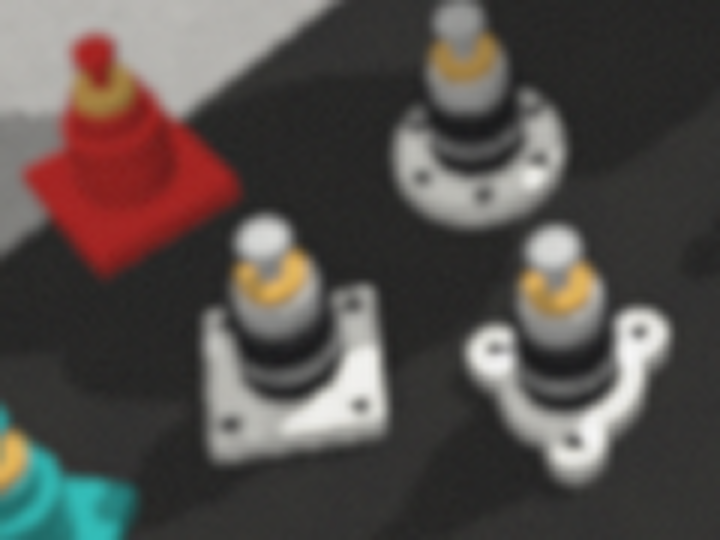

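The square valve's stem is back up and its flange is in place. The fingertips at about (348,228) are above the bar key at about (355,255). The two camera estimates differ by about 4 mm across the key, so I'll take a point in between.

```bash
python3 - <<'E'
from h import *
from bench import *
P=[.4915,.3222]
servo_line([*P,.226],0.05);print(avg())
for z in(.222,.220,.2188):
    servo_line([*P,z],0.02);print(z,avg())
E
```

```text
(14.7583, np.float64(0.2257), array([0.25, 0.22, 0.03]))
0.222 (15.2417, np.float64(0.2223), array([0.89, 1.  , 2.19]))
0.22 (15.625, np.float64(0.2201), array([1.59, 1.14, 3.03]))
0.2188 (16.0083, np.float64(0.2189), array([1.77, 1.22, 3.81]))
```

```bash
python3 - <<'E'
from h import *
from bench import *
P=[.4915,.3222]
for z in(.2180,.2174,.2170):
    servo_line([*P,z],0.02);a=avg();print(z,a)
    if a[2][2]>7: break
c=camera("scene");pickle.dump(c,open("scene4.pkl","wb"))
cv2.imwrite("pics/g1.png",cv2.resize(c["frame"][110:200,275:395],None,fx=6,fy=6,interpolation=2)[:,:,::-1])
wait(.3)
servo_line([*P,.226],0.03);print(avg(4))
servo_line([*P,.34],0.15)
s=load("scene")["joint_pos"] if 0 else None
move_joints([1.223,.087,.176,1.66,0,1.571])
wait(.3)
for n in("scene","top"):
    c=camera(n);pickle.dump(c,open(n+"5.pkl","wb"));f=c["frame"];cv2.imwrite(f"pics/h_{n}.png",f[:,:,::-1])
    d=cv2.absdiff(f,load(n)["frame"]).max(2);cv2.imwrite(f"pics/hd_{n}.png",np.clip(d*3.,0,255).astype(np.uint8))
print(read_state()["time"],read_state()["ft_force"])
E
```

```text
0.218 (16.3917, np.float64(0.2184), array([1.5 , 1.23, 6.5 ]))
0.2174 (16.775, np.float64(0.2184), array([-0.05,  0.02, 10.28]))
(17.625, np.float64(0.2254), array([-0.15,  0.16,  0.73]))
20.325 [0.04857871 0.09728522 0.09624383]
```

View pics/g1.png

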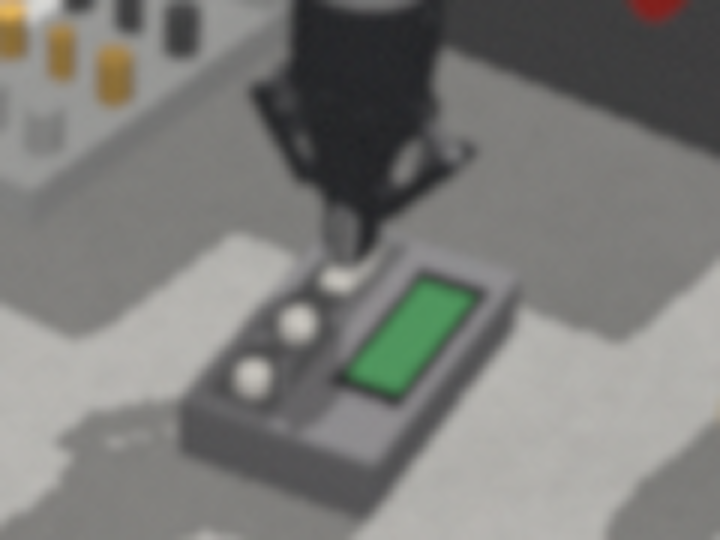

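View pics/h_scene.png

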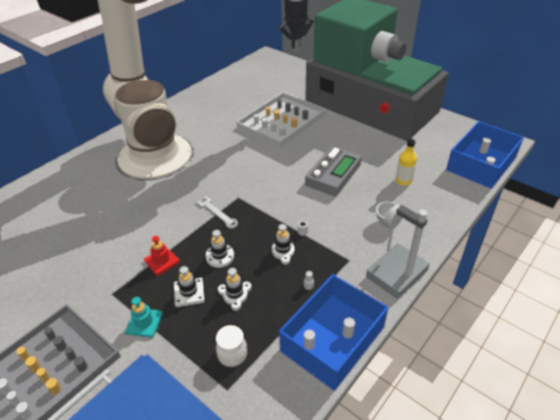

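View pics/hd_scene.png

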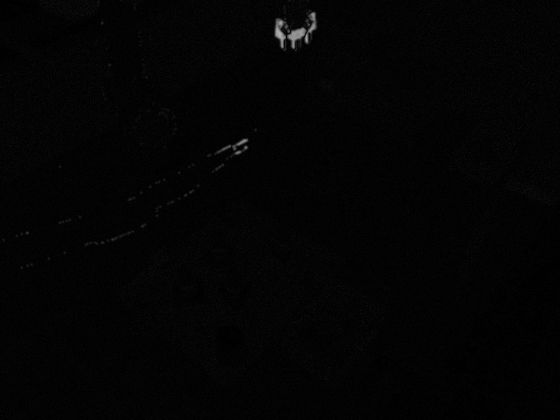

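View pics/hd_top.png

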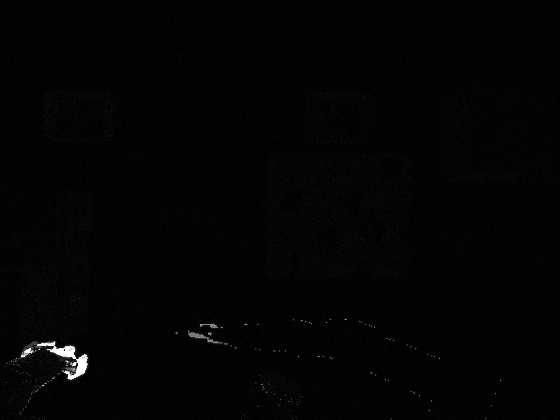

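The key reached its stop and sprang back. The before/after difference shows only the gripper (shut now) and its shadow, so nothing on the bench moved.

```bash
python3 -c "
from bench import *
close_job();print(read_state()['time'])"
```

```text
the job is handed in; nothing more can be done
the job is handed in; nothing more can be done
```

The job is done and handed in, at about 20 s of the 48 s allowed. Nothing else on the bench was touched.

- **Valve:** With the fingers shut, I pressed the square-flanged valve's stem about 8.3 mm of its 10 mm, at about 5.3 N. I held it there for a little over a second and let it spring back.
- **Bar key:** I then pressed the wide bar key to its stop, which is where the force rose to about 10 N, and let it go. The arm went back to its start position.
- **Last checks:** The stem looked fully up in the picture taken right after its release. Comparing pictures from before and after shows only the gripper and its shadow changed: all the valves, keys and other items are where they were. Wrist force was about zero at the end.
- **Disagreement:** The two cameras differed by about 4 mm on the bar key's position, so I pressed between the two estimates, nearer the top camera's. The force and travel readings matched a full press.

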